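# Lamp out, then draw the steriliser drawer

## Robot

A 6-joint arm with a two-finger parallel gripper is mounted at the origin on a cart in front of the work surface, level with it; the furniture and walls round the work are solid. World frame = base frame: x ahead of the robot, y to its left, z up, the work surface at z = 0. Lengths are in m, angles in rad, forces in N, time in s.
With the tool pointing down it reaches from about 0.325 to 0.9 m from the base axis. Payload 6.1 kg.
Tool frame: the origin (TCP) lies midway between the tips of the shut fingers; the grasp point (between the pads) lies 19 mm behind it; z points along the fingers, y is the line along which they close (so a half turn about z gives the same grasp; the last joint's range is limited). The gripper opens to 85 mm and grips with 20 to 120 N. Pads are 22 mm wide; open, the fingers measure 114 mm over their backs; the gripper's body (76 mm by 85 mm) begins 54 mm behind the grasp point. The pads swing forward as they close: fully open they stand 13 mm farther back than shut.
Start: joints at [-0.126, 0.22, 1.526, -0, 1.395, -0.126], TCP at [0.625, -0, 0.231] pointing down, gripper open.
Joint ranges: [-2.98, 2.98], [-0.91, 2.08], [0.09, 2.57], [-1.24, 4.39], [0.2, 2.65], [-2.68, 2.68]. Speed limits (rad/s): [2.57, 2.57, 3.01, 3.14, 3.14, 3.14].

## Interface

Orientations are given as [roll, pitch, yaw] about the fixed x, y, z axes, in that order (R = Rz(yaw) Ry(pitch) Rx(roll)).
In Python, from plant import movep, move_l, set_joints, gripper_to, hold, inverse_kinematics, observe, get_image, get_calibration, Unreachable, job_done gives the robot as it stands. Calls block until the motion is done:
- movep(position, orientation): joint-space move of the TCP to a pose.
- move_l(position, feed=0.15, rotation=None, max_force=None): straight line of the TCP; rotation=None keeps the orientation; feed is the mean speed in m/s. With max_force (N) it stops when the force on the tool has changed by that much, and returns True; else False.
- set_joints(angles): joint-space move.
- gripper_to(opening, f_grip=None): finger opening in m; f_grip is the grip in N (None keeps the last); returns when the fingers have stopped.
- hold(seconds).
- inverse_kinematics(position, orientation): joint angles nearest the present ones, or None.
- observe(): the state.
- get_image(name): name is "scene" or "side" or "wrist"; returns (picture, depth): 400x640x3 uint8, red, green, blue; 400x640 float32, m along the optical axis (not along the pixel's ray), 0 where there is no reading.
- get_calibration(name): a dict with "intrinsics" (3x3 intrinsics, pixels), "dist_coeffs" ([k1, k2, p1, p2, k3] as OpenCV has them; the pictures are not rectified), "world_from_camera" (4x4, takes a point from camera to world coordinates). Camera axes: x right, y down, z forward; pixel columns grow to the right and rows downward; lengths in m; the calibration is good to about 2 mm. A picture is of the moment at which its call begins: read the wrist's pose just before it. get_calibration takes no time and is no camera call; for the wrist camera it gives the pose at the moment of the call.
A pose or a line that the arm cannot do raises Unreachable and nothing moves.
- job_done(): hands the job in; it is judged then, once.
The state is a dict: "time_s": time; "q": joint angles; "joint_velocities": joint speeds; "joint_torque": joint torques, N m; "eef_pos": TCP position; "tcp_rot": TCP orientation; "ft_force": force on the tool from outside, world axes, zero at the start; "torque": the same for the moment, N m; "opening": finger opening in m; "grasp_force": force on a finger pad.
Only numpy, scipy, OpenCV 4.12 (cv2) and the standard library are available. Lean on these libraries where they do the work, as an engineer would, in place of code of your own. Each camera call takes 0.05 s, during which the arm holds its last target. There are 200 camera calls.

## Task

The tools in the drawer steriliser are done: push the cream pot that stands in front of it sideways along the desk until it is wholly clear of the drawer's way, and press the red rocker switch fully over to put the UV lamp out, both before the drawer is opened. Then hook a fingertip behind the lip of the drawer's pull and draw the drawer gently all the way out to its stop, so that the tools stay lying in their places in the tray. Do not pinch the lip or press on its front, do not lift anything, do not let the drawer shove the pot, leave the tools untouched and the bottles and timer where they stand.

Things in the scene. Friction and masses are not known exactly. Their poses are not given: they have to be found in the camera images.
- steriliser: Low white drawer-type UV steriliser, fixed to the desk, yaw 0.05 to 0.45 rad. Shell x -95 to 89 mm, 244 wide, 84 high; x points to its back, y to its left seen from its front; origin on the desk. Flat top with the switch and a loose timer. The drawer slides along -x; its front is 236 wide and has over its full width an aluminium pull: ledge and upright lip, making a channel open upward.
- drawer (a joint): Drawer travel in m: 0 shut, 0.130 fully out against its stop. It runs on plain runners with about 2 N of drag plus 6 N per m/s, and stays where it is left. A light steel box: about 1 kg with its tray.
- lip_pull (a point): On the middle line of the pull's channel, level with the lip's top edge (60 mm over the desk); moves with the drawer; axes as the steriliser's. Channel: x -20 (lip's rear face) to +20 mm (drawer front), 236 long in y, 26 deep to the ledge. Lip 5 mm thick, plus a 5 mm grey strip on its front, from 5 mm below its top edge down. Drawer front rises 19, shell behind it 24 mm above this point.
- switch (a joint): Red rocker switch of the UV lamp, in a black bezel on the steriliser's top near the front. 0 = on (left half stands proud, right half level), 0.36 rad = off (left half pressed level, right half proud). Stays where it is left; about 2 to 3 N at the end of the raised half turns it.
- switch_raised_end (a point): On top of the rocker's left half, 19 mm from its pivot, 2 mm from its outer end; moves and turns with it. At the start about 7 mm above its level when pressed fully (92 mm over the desk, 8 mm over the steriliser's top, 3 mm over the bezel). The half is 26 wide in the steriliser's x, 21 long in y. It tips about the steriliser's x axis; the pivot lies to the right (-y) of this point.
- pot_centre (a point): Centre, half-way up, of the round cream pot (diameter 91, height 44 mm, about 0.2 kg, loose) standing on the desk in front of the drawer, right of its middle. Its lid is no separate part.
- cream_pot: The cream pot itself, white and pale blue with a grey lid; origin at the centre of its underside.
- tray_centre (a point): Middle of the steel tray's floor in the drawer (127 x 203 x 15 mm); moves with the drawer, axes as the steriliser's. While the drawer is shut it lies inside the shell.
- tweezers: Steel tweezers, 11 x 101 x 10 mm, lying across the tray near its front; origin under the middle, y along the tool. To be left alone.
- fine_tweezers: Fine steel tweezers, 11 x 92 x 10 mm, lying across the middle of the tray; origin under the middle. To be left alone.
- extractor: Steel loop tool, 8 x 109 x 6 mm, lying across the tray near its back; origin under the middle. To be left alone.
- dial_timer: White kitchen-style minute timer, diameter 62, height 44 mm, standing loose on the steriliser's top, rear right. Origin at its underside. Bystander.
- polish_red: Dark red square nail-polish bottle, 26 x 26 x 76 mm, standing loose right of the steriliser. Origin at its underside. Bystander.
- polish_blue: Dark blue square nail-polish bottle, 26 x 26 x 76 mm, standing loose right of the steriliser. Origin at its underside. Bystander.
- gel_bottle: Blue and white gel bottle with nozzle, diameter 53, height 166 mm, standing loose left of the steriliser. Origin at its underside. Bystander.
There are look-alikes about, which are no part of the job. What is shaped like the cream_pot but pink or purple is not meant.

How it is judged:
On the way, in this order (a step that is already met when the one before it is completed fails the run):
1. the cream pot is clear of the drawer's way and the lamp is switched off, the drawer still shut ((y of pot_centre in the frame of steriliser above 0.166 m or y of pot_centre in the frame of steriliser below -0.166 m) and value of joint switch above 0.32 rad and value of joint drawer below 0.008 m), for 0.2 s.
2. the drawer is drawn out to its stop (value of joint drawer above 0.122 m), for 0.2 s.
At the end, for the whole second after the job is handed in: Switch off (over 0.32 of 0.36 rad); drawer out to within 8 mm of its stop, still; pot upright and still on the desk, its centre over 166 mm aside of the steriliser's middle line; the three tools still in the tray, within 21 mm of their rows and 35 mm of its middle line (value of joint switch above 0.32 rad and value of joint drawer above 0.122 m and velocity of joint drawer between -0.01 and 0.01 m/s and (y of pot_centre in the frame of steriliser above 0.166 m or y of pot_centre in the frame of steriliser below -0.166 m) and height (world z) of pot_centre between 0.015 and 0.03 m and linear speed of each of cream_pot, tweezers, fine_tweezers, extractor below 0.02 m/s and angle between cream_pot's own z axis and vertical below 0.1 rad and x of tweezers in the frame of tray_centre between -0.057 and -0.015 m and y of tweezers in the frame of tray_centre between -0.035 and 0.035 m and z of each of tweezers, fine_tweezers, extractor in the frame of tray_centre below 0.012 m and x of fine_tweezers in the frame of tray_centre between -0.021 and 0.021 m and y of fine_tweezers in the frame of tray_centre between -0.035 and 0.035 m and x of extractor in the frame of tray_centre between 0.015 and 0.057 m and y of extractor in the frame of tray_centre between -0.035 and 0.035 m); the robot touches nothing.
It fails at once if the drawer is opened by more than 8 mm with the lamp still on (value of joint drawer above 0.008 m and value of joint switch below 0.29 rad).
It fails at once if the drawer is jerked or slammed (faster than 0.35 m/s) (velocity of joint drawer above 0.35 m/s or velocity of joint drawer below -0.35 m/s).
It fails at once if the lip is pinched or pushed: the fingers press on the grey strip on its front; or that strip shoves the cream pot (contact force between the fingers and lip_front above 3 N or contact force between lip_front and cream_pot above 1 N).
It fails at once if the cream pot is lifted off the desk or tipped (height (world z) of pot_centre above 0.034 m or angle between cream_pot's own z axis and vertical above 0.25 rad).
It fails at once if the fingers touch an instrument in the tray, or a bystander (timer, polish bottle, gel bottle) is shifted by more than 20 mm or tipped (distance of any of dial_timer, polish_red, polish_blue, gel_bottle from where it was at the start of the episode above 0.02 m or contact force between the fingers and tweezers above 0.5 N or contact force between the fingers and fine_tweezers above 0.5 N or contact force between the fingers and extractor above 0.5 N or angle between any of dial_timer, polish_red, polish_blue, gel_bottle's own z axis and vertical above 0.3 rad).
It also fails if it takes over 50 s, if anything falls off the work surface, if the arm or the gripper's body presses on something with over 40 N, if the wrist force passes 120 N, or if a joint passes its speed limit or range.

## Working session

There is one attempt and no reset: what is moved stays moved. The work goes in short steps, each a Python script; the robot and the scene stay as the last script left them, time stands still between calls to the robot, and variables do not carry over. Pictures are saved under pics/ and viewed, at most 10 in all, crops included, and the job is handed in when it is done.

```bash
mkdir -p pics; cat > h.py <<'E'
import numpy as np, cv2
from plant import *
def snap(n):
    c=get_calibration(n); im,d=get_image(n); np.savez(f'{n}.npz',im=im,d=d,K=c["intrinsics"],D=c["dist_coeffs"],T=c["world_from_camera"]); return im,d
def cloud(n):
    z=np.load(f'{n}.npz'); h,w=z['d'].shape
    u,v=np.meshgrid(np.arange(w),np.arange(h))
    p=cv2.undistortPoints(np.stack([u,v],-1).reshape(-1,1,2).astype(np.float64),z['K'],z['D']).reshape(h,w,2)
    P=np.concatenate([p,np.ones((h,w,1))],-1)*z['d'][...,None]
    return z['im'],P@z['T'][:3,:3].T+z['T'][:3,3],z['d']
E
python3 - <<'E'
from h import *
ims=[]
for n in ["scene","side","wrist"]:
    im,d=snap(n); print(n,np.load(n+'.npz')['T'][:3,3].round(3)); ims.append(im)
cv2.imwrite('pics/a.png',ims[0][...,::-1]);cv2.imwrite('pics/b.png',np.vstack(ims[1:])[...,::-1][:, :] if 0 else cv2.resize(np.hstack(ims[1:]),(800,250))[...,::-1])
E
```

```text
scene [ 0.021 -0.369  0.437]
side [ 0.245 -0.47   0.573]
wrist [0.625 0.085 0.373]
```

View pics/a.png

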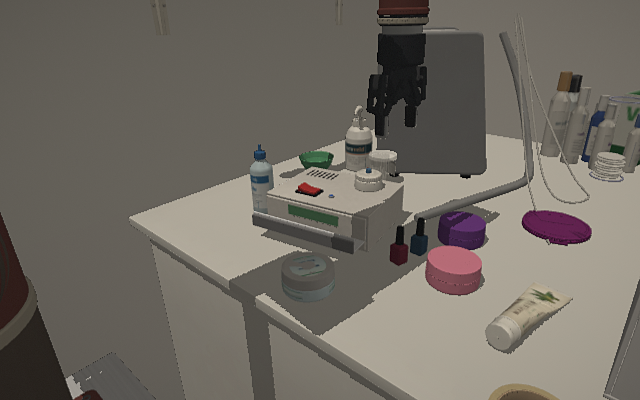

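View pics/b.png

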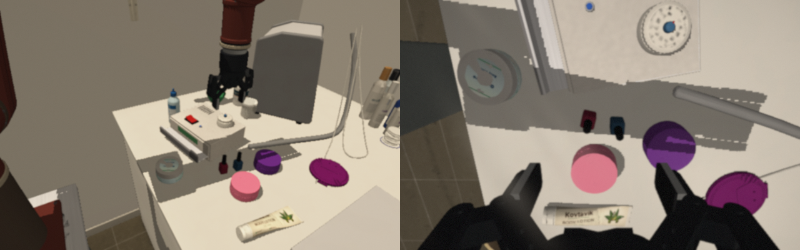

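Scene picture: the cream pot (grey lid) is at (308,275), the switch at (309,189), the lip from (253,218) to (357,245), and the polish bottles at (399,245) and (419,238). The pink pot (453,268) and purple pot (461,228) are look-alikes. I'll build a top-down map next.

```bash
python3 - <<'E'
from h import *
S=1000; x0,x1,y0,y1=.25,.85,-.45,.35
M=np.zeros((600,800,3),np.uint8);H=np.full((600,800),-1.)
A=[]
for n in ["side","scene","wrist"]:
    im,P,d=cloud(n); ok=(d>0)&(P[...,2]>-.02)&(P[...,2]<.19)
    p=P[ok];c=im[ok]; A.append((n,p,c))
    u=((y1-p[:,1])*S).astype(int);v=((x1-p[:,0])*S).astype(int)
    k=(u>=0)&(u<800)&(v>=0)&(v<600)
    for a,b,z,col in zip(u[k],v[k],p[k,2],c[k]):
        if z>=H[b,a]-.004: H[max(b-1,0):b+2,max(a-1,0):a+2]=z; M[max(b-1,0):b+2,max(a-1,0):a+2]=col
for i in range(0,800,100): cv2.putText(M,f"{y1-i/S:.2f}",(i,10),0,.35,(255,255,0),1); cv2.line(M,(i,0),(i,600),(90,90,0),1)
for i in range(0,600,100): cv2.putText(M,f"{x1-i/S:.2f}",(0,i+10),0,.35,(255,255,0),1); cv2.line(M,(0,i),(800,i),(90,90,0),1)
cv2.imwrite('pics/top.png',np.clip(M.astype(float)*1.5,0,255).astype(np.uint8)[...,::-1])
for n,p,c in A:
    d=(np.abs(p[:,0]-.5)<.4)&(np.abs(p[:,1])<.4)
    q=p[d&(np.abs(p[:,2]-.084)<.004)&(p[:,0]>.4)]; 
    print(n,'desk z',np.median(p[d&(np.abs(p[:,2])<.012),2]).round(4),'top n',len(q),cv2.minAreaRect(q[:,:2].astype(np.float32)*1000) if len(q)>9 else '', np.median(q[:,2]))
    cc=c.astype(int); r=(cc[:,0]>110)&(cc[:,1]<60)&(cc[:,2]<60)&(p[:,2]>.08)&(p[:,2]<.1)
    if r.sum()>5: print(' red',r.sum(),p[r].mean(0).round(4),p[r].min(0).round(4),p[r].max(0).round(4))
E
```

```text
side desk z 0.0012 top n 3714 ((701.1939086914062, 150.74009704589844), (294.60833740234375, 361.52301025390625), 74.92337799072266) 0.08570828093892127
 red 105 [0.6013 0.1921 0.0942] [0.5899 0.1716 0.0873] [0.6163 0.2132 0.0992]
scene desk z 0.0006 top n 3677 ((631.81103515625, -56.136383056640625), (734.9696655273438, 363.51385498046875), 72.67434692382812) 0.084728386994459
 red 106 [0.5998 0.1947 0.0944] [0.5875 0.1726 0.0895] [0.6125 0.2134 0.0999]
wrist desk z 0.0003 top n 23473 ((664.8343505859375, 104.77812194824219), (190.0634765625, 124.15516662597656), 10.256604194641113) 0.0841892178698222
```

View pics/top.png

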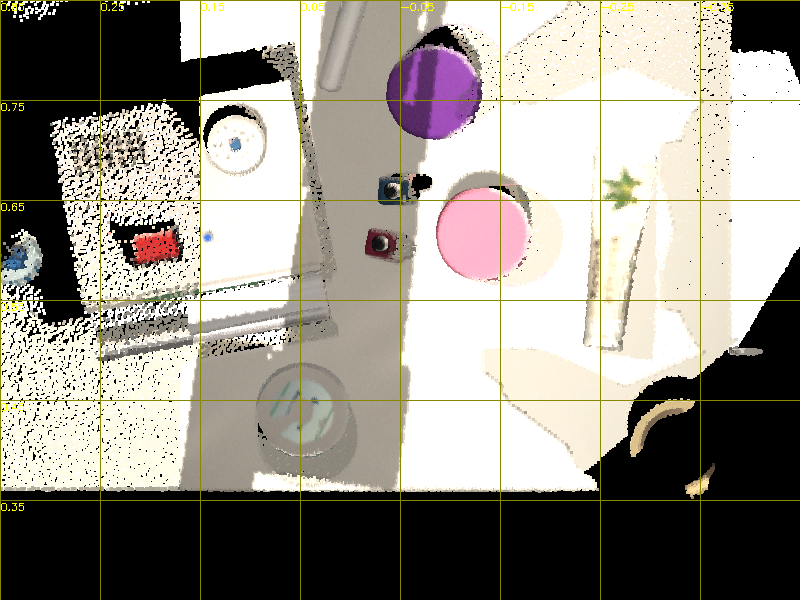

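```bash
python3 - <<'E'
from h import *
def reg(p,z0,z1,a,b,c,d): return p[(p[:,2]>z0)&(p[:,2]<z1)&(p[:,0]>a)&(p[:,0]<b)&(p[:,1]>c)&(p[:,1]<d)]
for n in ["side","scene","wrist"]:
    im,P,d=cloud(n); ok=d>0; p=P[ok]
    q=reg(p,.0815,.088,.54,.81,.0,.33)
    r=cv2.minAreaRect(q[:,:2].astype(np.float32)*1000)
    print(n,'top',[np.round(t,1) for t in r]); 
    for z in [(.057,.063)]:
        l=reg(p,*z,.46,.55,.0,.26)
        if len(l)>20:
            f=cv2.fitLine(l[:,:2].astype(np.float32),cv2.DIST_HUBER,0,.001,.001).ravel(); 
            print(' lip',len(l),f.round(4),'yaw',np.arctan2(-f[0],f[1]).round(4) if f[1]>0 else np.arctan2(f[0],-f[1]).round(4), cv2.minAreaRect(l[:,:2].astype(np.float32)*1000))
    q=reg(p,.040,.048,.37,.50,-.03,.12)
    c,R=cv2.minEnclosingCircle(q[:,:2].astype(np.float32)*1000); print(' pot',len(q),np.round(c,1),R)
    for nm,b in dict(red=(.59,.625,-.06,-.01),blue=(.64,.68,-.07,-.02),gel=(.55,.63,.3,.4)).items():
        q=reg(p,.03,.2,*b)
        if len(q)>10: print(' ',nm,len(q),q.min(0).round(3),q.max(0).round(3))
E
```

```text
side top [array([650.8, 188.7]), array([191.3, 299.5]), np.float64(9.5)]
 lip 273 [ 0.1711 -0.9853  0.5202  0.1283] yaw 0.1719 ((536.1712646484375, 142.44924926757812), (51.62153244018555, 235.9785919189453), 9.672441482543945)
 pot 1111 [440.4  47.1] 45.9725227355957
  red 197 [ 0.59  -0.046  0.03 ] [ 0.619 -0.017  0.078]
  blue 206 [ 0.645 -0.057  0.03 ] [ 0.671 -0.03   0.078]
  gel 633 [0.567 0.309 0.031] [0.619 0.35  0.168]
scene top [array([652.7, 191.2]), array([188.6, 300.4]), np.float64(10.3)]
 lip 338 [ 0.183  -0.9831  0.5205  0.1205] yaw 0.1841 ((533.1400756835938, 139.93975830078125), (53.40993881225586, 234.10816955566406), 8.18930435180664)
 pot 1331 [439.5  45.9] 45.83784866333008
  red 272 [ 0.591 -0.046  0.03 ] [ 0.615 -0.017  0.077]
  blue 257 [ 0.645 -0.057  0.03 ] [ 0.67  -0.03   0.077]
  gel 971 [0.565 0.309 0.03 ] [0.613 0.355 0.168]
wrist top [array([665.6, 104.7]), array([188.5, 123.5]), np.float64(10.3)]
 lip 932 [ 0.1863 -0.9825  0.5268  0.094 ] yaw 0.1874 ((526.19921875, 89.53350830078125), (9.58401870727539, 135.29818725585938), 11.614510536193848)
 pot 6279 [439.6  46.8] 45.48699951171875
  red 614 [ 0.593 -0.045  0.03 ] [ 0.621 -0.016  0.078]
  blue 624 [ 0.647 -0.055  0.03 ] [ 0.673 -0.03   0.077]
```

Steriliser yaw is about 0.18, with its origin near (0.658, 0.165). The lip rear face, shell edges and pot radius all agree with the given sizes. The grey-lidded pot is at local (-0.236, -0.077), so I need to push it about 0.11 m to the right. One crop will confirm pot and switch before I reach for them.

```bash
cat >> h.py <<'E'
YAW=.18; O=np.array([.6578,.1647]); EX=np.array([np.cos(YAW),np.sin(YAW)]); EY=np.array([-EX[1],EX[0]])
def W(x,y,z): return [*(O+x*EX+y*EY),z]
def L(p): d=np.asarray(p[:2])-O; return np.array([d@EX,d@EY])
E
python3 - <<'E'
from h import *
z=np.load('scene.npz'); cv2.imwrite('pics/crop.png',np.clip(cv2.resize(z['im'][170:310,230:490],None,fx=3,fy=3)[...,::-1]*1.4,0,255).astype(np.uint8))
o=observe(); print(o['tcp_rot'],o['opening'])
for yw in (YAW+np.pi/2,YAW-np.pi/2): print(inverse_kinematics(W(-.2357,.005,.012),[np.pi,0,yw]))
for yw in (YAW,YAW+np.pi): print(inverse_kinematics(W(-.119,0,.042),[np.pi,0,yw]),inverse_kinematics(W(-.255,0,.042),[np.pi,0,yw]))
E
```

```text
[-3.14004601e+00 -1.65140380e-04  1.57079603e+00] 0.08550661812409141
[ 1.13194592e-01  8.36958023e-02  2.14251555e+00 -4.44089210e-16
  9.15381305e-01 -6.68054082e-02]
None
[ 1.18254616e-01  2.80921319e-01  1.83923215e+00 -4.44089210e-16
  1.02143918e+00  1.50905094e+00] [ 9.81485885e-02 -2.58214144e-02  2.18287321e+00 -4.44089210e-16
  9.84540860e-01  1.48894492e+00]
[ 0.11825462  0.28092132  1.83923215  0.          1.02143918 -1.63254171] [ 0.09814859 -0.02582141  2.18287321  0.          0.98454086 -1.65264774]
```

View pics/crop.png

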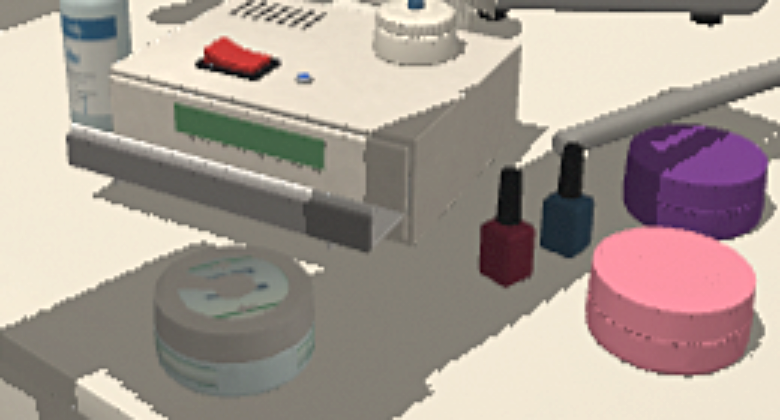

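The crop shows the grey-lidded, pale-blue pot at (235,315), the one described. The pink pot (670,300) and purple pot (700,180) are not meant. The rocker is at (237,58) with its left half proud. Now I push the pot.

```bash
python3 - <<'E'
from h import *
rot=[np.pi,0,YAW+np.pi/2]
gripper_to(.05)
movep(W(-.2357,.008,.12),rot)
move_l(W(-.2357,.008,.012),feed=.15,max_force=10)
o=observe();print(o['eef_pos'],o['ft_force'])
print(move_l(W(-.2357,-.143,.012),feed=.09,max_force=15))
print(observe()['ft_force'])
move_l(W(-.2357,-.12,.012),feed=.1)
move_l(W(-.2357,-.10,.15),feed=.2)
gripper_to(0)
# above switch, tilted about local x, tool leaning left (+y)
from scipy.spatial.transform import Rotation as R
best=None
for yw in (YAW,YAW+np.pi):
    Rm=R.from_rotvec(-np.deg2rad(22)*np.r_[EX,0])*R.from_euler('xyz',[np.pi,0,yw])
    zt=Rm.apply([0,0,1]); e=Rm.as_euler('xyz'); print('tool z',zt, 'local y comp',zt[:2]@EY, e, inverse_kinematics(W(-.0512,.045,.125),e))
im,d=snap("scene");snap("side");print(observe()['time_s'])
for n in("scene","side"):
    im,P,d=cloud(n);p=P[(d>0)&(P[...,2]>.04)&(P[...,2]<.048)&(P[...,0]>.38)&(P[...,0]<.53)&(P[...,1]>-.14)&(P[...,1]<.0)]
    c,r=cv2.minEnclosingCircle(p[:,:2].astype(np.float32)*1000);print(n,c,r,L(np.array(c)/1000))
E
```

```text
[0.42554904 0.13031393 0.01274278] [-0.5877238   0.10008131  0.87840985]
False
[-0.20185533 -0.75649454  0.03448388]
tool z [ 0.06706566 -0.36855433 -0.92718385] local y comp -0.37460659341591224 [ 2.75762022e+00 -2.22044605e-16  1.80000000e-01] [ 0.39100899  0.4194055   1.5326694  -0.39052097  1.29513198  1.90941659]
tool z [ 0.06706566 -0.36855433 -0.92718385] local y comp -0.374606593415912 [-2.75762022e+00 -2.22044605e-16 -2.96159265e+00] [ 0.39100899  0.4194055   1.5326694  -0.39052097  1.29513198 -1.23217606]
6.1833
scene (459.92486572265625, -66.87229919433594) 45.89468002319336 [-0.23613649 -0.19240545]
side (462.3532409667969, -67.51280975341797) 46.3096923828125 [-0.23386202 -0.19347036]
```

```bash
python3 - <<'E'
from h import *
rot=[-2.75762,0,YAW-np.pi]
movep(W(-.0505,.045,.16),rot)
move_l(W(-.0505,.045,.115),feed=.1)
o=observe();print(o['eef_pos'],o['opening'],o['time_s'])
a,_=snap("scene");b,_=snap("wrist");c,_=snap("side")
def up(i,s): return cv2.resize(i,s,interpolation=cv2.INTER_CUBIC)
out=np.vstack([np.hstack([up(a[130:230,240:400],(400,250)),up(c[120:220,270:430],(400,250))]),up(b[:,:],(800,350))[:350]])
cv2.imwrite('pics/hov.png',np.clip(out[...,::-1]*1.3,0,255).astype(np.uint8))
for n in("scene","wrist","side"):
    im,P,d=cloud(n);cc=im.astype(int);r=(cc[...,0]>100)&(cc[...,1]<60)&(cc[...,2]<60)&(P[...,2]>.08)&(P[...,2]<.105)&(P[...,0]<.64)&(P[...,1]>.14)
    p=P[r]
    if len(p)>10:
        l=np.array([L(q) for q in p]);print(n,len(p),np.percentile(l,[2,50,98],axis=0).round(4).tolist(),np.percentile(p[:,2],[2,50,98]))
E
```

```text
[0.59980667 0.19957138 0.11437531] -0.00026529545085337517 7.7333
wrist 1580 [[-0.0603, 0.0207], [-0.0524, 0.0403], [-0.0389, 0.0587]] [0.09124827 0.09311704 0.09937573]
side 17 [[-0.0532, 0.0473], [-0.0489, 0.053], [-0.0356, 0.0581]] [0.09725881 0.0991693  0.10127257]
```

View pics/hov.png

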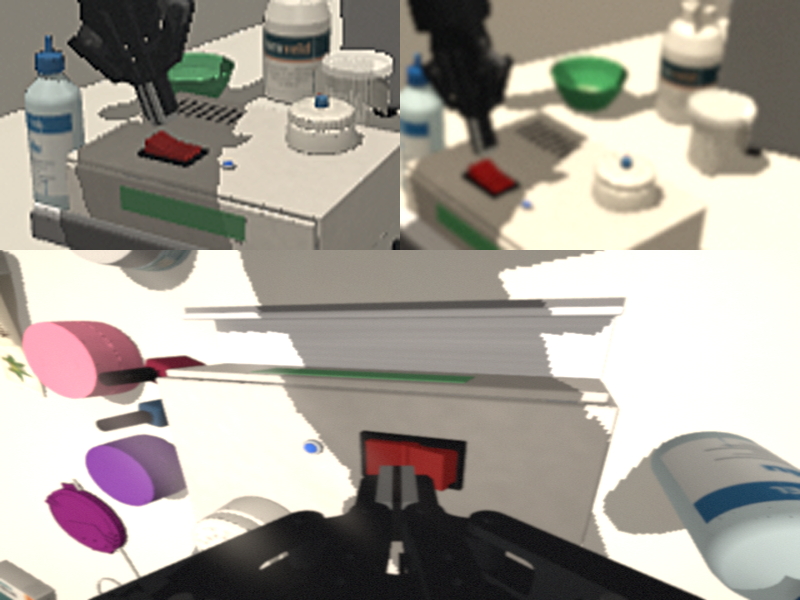

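Tip shut looks about 22 mm wide and is tilted over the left half; the rocker spans local y 0.020 to 0.060, x about -0.049. I'll press there, then check.

```bash
python3 - <<'E'
from h import *
print(move_l(W(-.049,.045,.105),feed=.06,max_force=12))
print(move_l(W(-.049,.045,.083),feed=.03,max_force=12))
o=observe();print(o['eef_pos'],L(o['eef_pos']),o['ft_force'],o['time_s'])
move_l(W(-.049,.045,.115),feed=.1)
move_l(W(-.10,.06,.19),feed=.2)
a,_=snap("scene");b,_=snap("wrist");c,_=snap("side")
def up(i,s): return cv2.resize(i,s,interpolation=cv2.INTER_CUBIC)
out=np.vstack([np.hstack([up(a[150:210,270:366],(400,250)),up(c[160:220,270:366],(400,250))]),up(b,(560,350))[:,:560].repeat(1,0) if 0 else up(b,(800,350))])
cv2.imwrite('pics/sw.png',np.clip(out[...,::-1]*1.3,0,255).astype(np.uint8))
for n in("scene","wrist","side"):
    im,P,d=cloud(n);cc=im.astype(int);r=(cc[...,0]>100)&(cc[...,1]<60)&(cc[...,2]<60)&(P[...,2]>.08)&(P[...,2]<.105)&(P[...,0]<.64)&(P[...,1]>.14)
    p=P[r]
    if len(p)>10:
        l=np.array([L(q) for q in p]);print(n,len(p),np.percentile(l,[2,98],axis=0).round(4).tolist())
        for a0 in np.arange(.018,.062,.006):
            k=(l[:,1]>a0)&(l[:,1]<a0+.006)
            if k.sum(): print('  ',a0.round(3),np.median(p[k,2]).round(4),k.sum())
E
```

```text
False
True
[0.60207371 0.20080699 0.09413787] [-0.04836174  0.04550029] [-2.17323996 -0.54637475  5.79693631] 8.6917
```

View pics/sw.png

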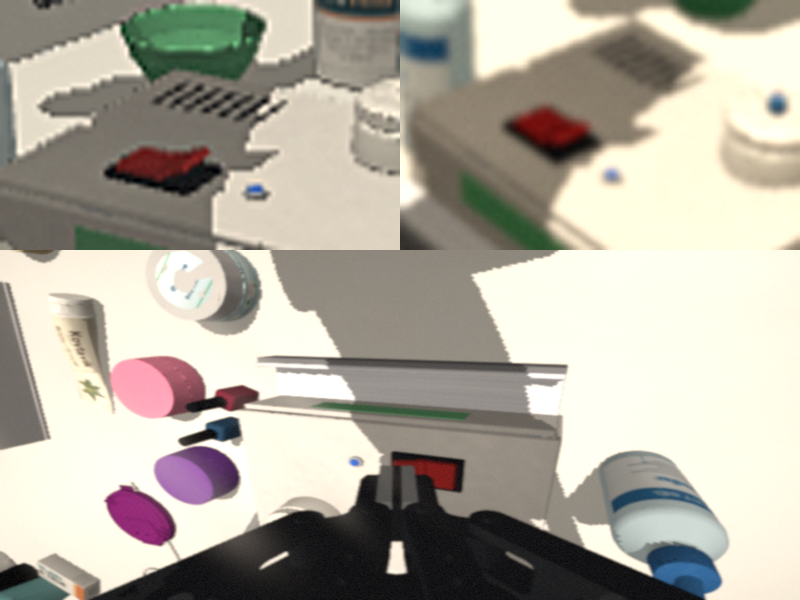

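```bash
python3 - <<'E'
from h import *
for n in("scene","wrist","side"):
    im,P,d=cloud(n);cc=im.astype(int);LL=np.stack([(P[...,:2]-O)@EX,(P[...,:2]-O)@EY],-1)
    r=(cc[...,0]>2*cc[...,1]+10)&(cc[...,0]>40)&(abs(LL[...,0]+.05)<.03)&(abs(LL[...,1]-.04)<.035)&(d>0)
    top=(abs(LL[...,0]+.05)<.04)&(abs(LL[...,1]-.085)<.015)&(d>0)
    l=LL[r];z=P[r][:,2];print(n,r.sum(),'top z',np.median(P[top][:,2]).round(4),np.percentile(l,[2,98],axis=0).round(4).tolist())
    for a0 in np.arange(.012,.064,.004):
        k=(l[:,1]>a0)&(l[:,1]<a0+.004)
        if k.sum(): print('  ',a0.round(3),np.median(z[k]).round(4),k.sum())
E
```

```text
scene 98 top z 0.0852 [[-0.0624, 0.0185], [-0.0385, 0.0577]]
   0.016 0.0979 10
   0.02 0.0988 9
   0.024 0.0971 7
   0.028 0.0945 11
   0.032 0.0947 9
   0.036 0.0935 7
   0.04 0.0928 7
   0.044 0.0928 9
   0.048 0.0924 11
   0.052 0.0928 12
   0.056 0.0923 5
   0.06 0.0883 1
wrist 892 top z 0.0843 [[-0.0618, 0.023], [-0.037, 0.0613]]
   0.016 0.0957 1
   0.02 0.0982 27
   0.024 0.0968 29
   0.028 0.0951 32
   0.032 0.0936 53
   0.036 0.0931 87
   0.04 0.0923 82
   0.044 0.0919 91
   0.048 0.092 134
   0.052 0.0919 143
   0.056 0.092 139
   0.06 0.0917 74
side 95 top z 0.0869 [[-0.0616, 0.019], [-0.0383, 0.0569]]
   0.016 0.0997 8
   0.02 0.098 10
   0.024 0.098 11
   0.028 0.0972 6
   0.032 0.091 11
   0.036 0.095 9
   0.04 0.0942 6
   0.044 0.0933 10
   0.048 0.0935 13
   0.052 0.0928 6
   0.056 0.0928 4
   0.06 0.0846 1
```

The left half is now flat (0.092 at every y) and the right half rises at about 0.38 rad, so the switch is fully off. Next is the drawer.

```bash
python3 - <<'E'
from h import *
rot=[np.pi,0,YAW-np.pi]
movep(W(-.119,0,.12),rot)
print(move_l(W(-.119,0,.044),feed=.1,max_force=6)); o=observe();print(L(o['eef_pos']),o['eef_pos'][2],o['ft_force'])
print(move_l(W(-.134,0,.044),feed=.02,max_force=12))
o=observe();print(L(o['eef_pos']),o['ft_force'])
print(move_l(W(-.268,0,.044),feed=.045,max_force=12))
o=observe();print(L(o['eef_pos']),o['ft_force'],o['time_s'])
snap("scene");im,_=snap("wrist");cv2.imwrite('pics/dr.png',np.clip(np.hstack([np.load('scene.npz')['im'][130:330,180:500],cv2.resize(im,(320,200))])[...,::-1]*1.3,0,255).astype(np.uint8))
E
```

```text
False
[-0.11833858  0.00015265] 0.04465891079499698 [0.20818648 0.59645765 0.3124204 ]
False
[-1.33967079e-01 -2.68463079e-05] [ 1.62046669  0.19466706 -0.87791931]
True
[-2.58905308e-01  2.15908826e-05] [1.46625235 0.34160928 0.55371633] 14.575
```

View pics/dr.png

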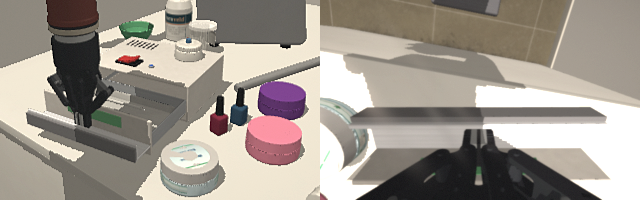

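The drawer stopped hard at about 0.130 travel. I'll confirm with a gentle nudge, then unhook and inspect.

```bash
python3 - <<'E'
from h import *
print(move_l(W(-.263,0,.044),feed=.015,max_force=9)); o=observe();x=L(o['eef_pos'])[0];print(x,o['ft_force'])
move_l(W(-.250,0,.044),feed=.03)
move_l(W(-.250,0,.13),feed=.08)
move_l(W(-.25,0,.26),feed=.2)
a,_=snap("scene");b,_=snap("wrist");c,_=snap("side");print(observe()['time_s'])
up=lambda i,s:cv2.resize(i,s,interpolation=cv2.INTER_CUBIC)
cv2.imwrite('pics/end.png',np.clip(np.vstack([np.hstack([up(a[150:350,200:450],(400,300)),up(c[140:300,230:450],(400,300))]),up(b,(480,300))[:, :].copy() if 0 else up(b,(800,300))])[...,::-1]*1.2,0,255).astype(np.uint8))
for n in("scene","side","wrist"):
    im,P,d=cloud(n);LL=np.stack([(P[...,:2]-O)@EX,(P[...,:2]-O)@EY],-1)
    k=(d>0)&(abs(P[...,2]-.060)<.003)&(LL[...,0]>-.31)&(LL[...,0]<-.25)&(abs(LL[...,1])<.11)
    print(n,k.sum(),'lip x',np.percentile(LL[k][:,0],[5,50,95]) if k.sum() else '')
    k=(d>0)&(P[...,2]>.04)&(P[...,2]<.048)&(LL[...,1]<-.13)&(LL[...,1]>-.26)&(abs(LL[...,0]+.235)<.06)
    if k.sum()>5: print('pot',cv2.minEnclosingCircle(LL[k].astype(np.float32)*1000))
E
```

```text
True
-0.25887466108812307 [ 1.66724439 -0.22679651  1.02793572]
17.5167
scene 343 lip x [-0.27508211 -0.27315893 -0.26995008]
pot ((-235.62857055664062, -192.82762145996094), 46.04788589477539)
side 247 lip x [-0.27708797 -0.2724264  -0.26914065]
pot ((-233.97532653808594, -192.6086883544922), 46.313514709472656)
wrist 1020 lip x [-0.27460922 -0.27247568 -0.2700421 ]
pot ((-235.4961700439453, -192.8241729736328), 46.271881103515625)
```

View pics/end.png

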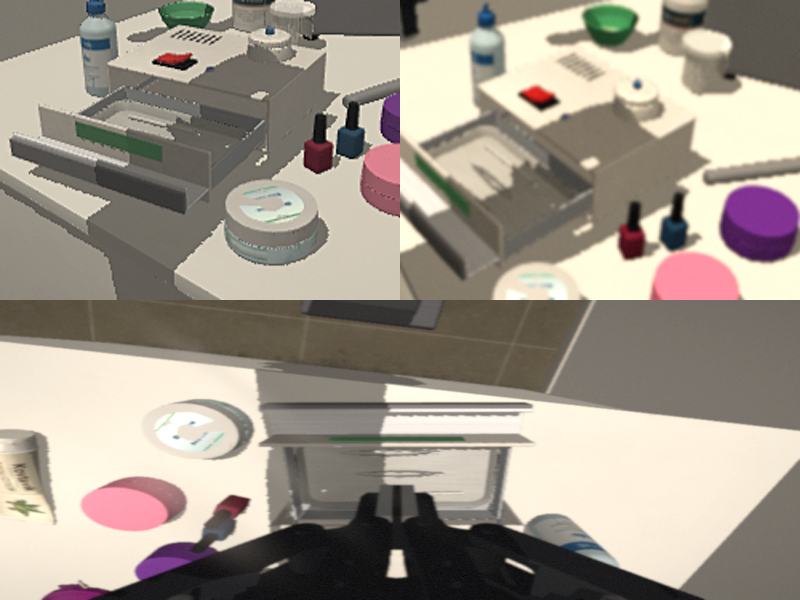

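The drawer is out (lip centre moved 0.131 m), the tools lie across the tray, the pot is at y = -0.193, the switch is over to off, and the arm is clear of everything. Handing in.

```bash
python3 -c "
from plant import *
hold(0.5); print(job_done())"
```

```text
the job is handed in; nothing more can be done
None
```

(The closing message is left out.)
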